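Switch on the bench outlet for the power supply

ROBOT

A 7-joint arm with a two-finger parallel gripper is mounted at the origin on the work surface. World frame = base frame: x ahead of the robot, y to its left, z up, the work surface at z = 0. Lengths are in m, angles in rad, forces in N, time in s.
With the tool pointing down it reaches from about 0.4 to 0.85 m from the base axis. Payload 10.4 kg.
Tool frame: the origin (TCP) lies on the centre line of the jaws, within the pads' length; the fingertips stand 22 mm ahead of it and the grasp point (between the pads) lies 3 mm ahead of it; z points along the fingers, y is the direction in which the jaws open and shut (so a half turn about z gives the same grasp; the last joint's range is limited). The gripper opens to 85 mm and grips with 20 to 120 N. Pads are 22 mm wide; open, the fingers measure 114 mm over their backs; the gripper's body (76 mm by 85 mm) begins 54 mm behind the grasp point. The pads swing forward as they close: fully open they stand 13 mm farther back than shut.
Start: joints at [1.273, 0.332, -0.065, 1.46, 0.022, 1.35, -0.088], TCP at [0.17, -0.602, 0.253] pointing down, gripper open.
Joint ranges: [-2.6, 2.6], [-0.5, 2.12], [-1.47, 1.34], [0.16, 2.42], [-1.27, 4.41], [0.06, 2.06], [-2.6, 2.6]. Speed limits (rad/s): [2.22, 2.22, 2.79, 2.79, 3.14, 3.14, 3.14].

INTERFACE

Orientations are given as a unit quaternion [x, y, z, w].
In Python, from workcell import manip gives the robot as it stands. The module is installed in compiled form; this text tells all that it offers.
- The arm moves only by the shell command python3 -m crank 'ROWS' [FORCE]. ROWS is JSON, a list of rows, each a list of 3 entries, a list of its own where there are three numbers: the opening, from -1 (shut) to 1 (fully open), then the shift along the tool's x, y, z normalised to -1 to 1, where 1 is 80 mm, then the turn, a rotation vector about the tool's x, y, z normalised to -1 to 1, where 1 is pi/4 rad. In form: [[jaw, [tx, ty, tz], [ax, ay, az]], ...]. A call has exactly 5 rows; each row shifts and turns the commanded pose from where the row before left it, along the tool's axes as they then stand; what a row does not reach is not made up. A row lasts 1/10 s, in which the tool goes at most 50 mm and 8.59 degrees, less where a joint would pass 70% of its speed; a pose out of reach is approached as far as the arm can. A call with a number of a shift or a turn outside -1 to 1 is refused whole. A call with a gripper value outside its range is refused whole. The fingers move at their own pace and stop on an object; FORCE is the grip in N (left out, the last holds). Time passes only in rows, so rows that do not move let the fingers close, or fill a call up. It gives the time, the measured TCP pose, the force and the opening at its end, in the units of the state.
- manip.get_obs(): the state, without advancing time (a new reading comes with each control period).
- manip.camera(name): name is "scene" or "top" or "wrist"; returns the picture (420x560x3 uint8, blue, green, red); there is no depth.
- manip.camera_info(name): a dict with "K" (3x3 intrinsics, pixels), "k1" (the pictures are not rectified: a ray, as slopes to the right and down, at radius r is drawn at 1 + k1 r^2 times it, then the intrinsics apply), "camera_from_world" (4x4, takes a point from world to camera coordinates); the wrist camera has in their place "mount" (4x4, takes a point from camera to tool coordinates, whose origin is the TCP and whose axes are the flange's). Camera axes: x right, y down, z forward; pixel columns grow to the right and rows downward; lengths in m; the calibration is good to about 2 mm. A picture is of the moment at which its call begins: read the wrist's pose just before it. camera_info takes no time and is no camera call.
- manip.hand_in(): hands the job in, once; it reports no verdict.
The state is a dict: "clock": time; "joint_pos": joint angles; "joint_velocities": joint speeds; "tau": joint torques, N m; "position": TCP position; "ee_rot": TCP orientation; "ft_force": force on the tool from outside, world axes, zero at the start; "torque": the same for the moment, N m; "grip_width": opening from 0.0 (shut) to 1.0 (fully open).
Only numpy, scipy, OpenCV 4.12 (cv2) and the standard library are available. Lean on these libraries where they do the work, as an engineer would, in place of code of your own. Each camera call takes 0.05 s, during which the arm holds its last target.

TASK

Two identical grey switched outlet boxes stand on the repair bench; the bare computer power supply (the tall metal block with the round fan grille) stands right behind one of them, a flat hard drive behind the other. Switch on the box in front of the power supply: press its bar knob down against the spring, turn it clockwise (seen from above) 60 degrees, from the thin mark to the broad mark, while holding it down, then let it spring back up there. Leave the other box's knob and the power supply as they are.

Things in the scene. Friction and masses are not known exactly. Their poses are not given: they have to be found in the camera images.
- outlet_grip (a point): Grip point of the knob to operate, on its axis, 114 mm above the bench when up. Metal flange 64 mm wide, 8 thick, and on it a black grip bar 52 long (along x; white-lined pointer end at -x), 16 thick (along y), 36 high, its top 12 mm above this point, the flange 24 mm below. Pressed down it travels 10 mm to a stop (6 N rising to 10 N) and springs back; free to turn when 6 mm or more down.
- outlet_knob (a joint): Angle of that knob, rad, growing clockwise from above: 0 off (pointer on the thin mark), 1.05 on (broad mark). Starts within 0.1 of 0. Latched while up: play only to about 0.2 at off, and from about 0.87 to the end stop at 1.2 at on. Must be held down between these; let go there it stays down. Turns lightly (0.04 N m).
- spare_pointer (a point): Pointer end (-x) of the other, identical box's knob, to be left alone: on the bar's top, 126 mm above the bench, its axis 26 mm along +x. Each box is fixed, grey, 170 x 120 mm, 70 mm high, with a round white socket behind the knob; the knob's axis is 65 mm from its front edge (robot's side), 105 mm from the rear, 60 mm from the sides.
- supply: Bare computer power supply: metal block 150 x 140 mm, 86 mm high, 1 to 1.7 kg, round black fan grille on top, loose on the bench. Origin at the centre of its underside, z up. It stands behind the box to be switched on (on the side away from the robot), its centre about 205 mm from that knob's axis.
There are look-alikes about, which are no part of the job. What is shaped like the supply but brown or turquoise is not meant.

How it is judged:
By the outcome, as a careful person would: the job done as asked, in the order asked, and still so for the second after the job is handed in, with the robot touching nothing.
It also fails if it takes over 35 s, if anything falls off the work surface, if the arm or the gripper's body presses on something with over 40 N, if the wrist force passes 120 N, or if a joint passes its speed limit or range.

## Working session

There is one attempt and no reset: what is moved stays moved. The work goes in short steps, Python scripts to look and compute and a shell command to move; the robot and the scene stay as the last step left them, time stands still between calls to the robot, and variables do not carry over. Pictures are saved under pics/ and viewed, and the job is handed in when it is done.

```bash
mkdir -p pics
python3 - <<'E'
from workcell import manip
import cv2
o=manip.get_obs(); print(o)
for n in("scene","top"):
    cv2.imwrite(f"pics/{n}0.png",manip.camera(n)); print(n,manip.camera_info(n))
print(manip.camera_info("wrist"))
E
```

```text
{'clock': 0.0, 'joint_pos': array([ 1.2733946 ,  0.33289037, -0.06469167,  1.46100162,  0.02157807,
        1.34990767, -0.08850174]), 'joint_velocities': array([ 0.00300432, -0.00099578, -0.00033688, -0.00175656,  0.00090706,
       -0.0006635 , -0.00057018]), 'tau': array([ 6.39556074e-04, -6.25444794e+01,  4.96608554e-02, -3.91612244e+01,
        1.63272052e-02,  9.97160882e-03, -4.03206991e-05]), 'position': array([ 0.16949247, -0.60119096,  0.25247555]), 'ee_rot': array([ 9.90574523e-01,  1.36972782e-01, -1.30181453e-04, -7.44954967e-04]), 'ft_force': array([0.36577494, 0.40454803, 0.28872083]), 'torque': array([-0.0081284 , -0.00231776, -0.02500114]), 'grip_width': 0.9993404928017597}
scene {'K': array([[386.59665928,   0.        , 280.74492627],
       [  0.        , 386.59665928, 209.84340273],
       [  0.        ,   0.        ,   1.        ]]), 'k1': -0.0810390265945762, 'camera_from_world': array([[-0.21324436,  0.97686794, -0.01599584, -0.11940901],
       [ 0.77325095,  0.15874349, -0.61390835, -0.42005336],
       [-0.59716816, -0.14328129, -0.78921522,  1.66435148],
  
[... 361 characters left out ...]
1745959, -0.11340331,  0.59018407],
       [ 0.11359174, -0.01020527, -0.9934751 ,  1.32149189],
       [ 0.        ,  0.        ,  0.        ,  1.        ]])}
{'K': array([[351.82728709,   0.        , 278.86456317],
       [  0.        , 351.82728709, 212.20616588],
       [  0.        ,   0.        ,   1.        ]]), 'k1': -0.029999319733054107, 'mount': array([[ 1.09529342e-03, -9.54060570e-01, -2.99611796e-01,
         7.71255714e-02],
       [ 9.99999166e-01,  8.39961878e-04,  9.80996093e-04,
         2.49874296e-04],
       [-6.84267205e-04, -2.99612621e-01,  9.54060695e-01,
        -1.20463558e-01],
       [ 0.00000000e+00,  0.00000000e+00,  0.00000000e+00,
         1.00000000e+00]])}
```

View pics/scene0.png

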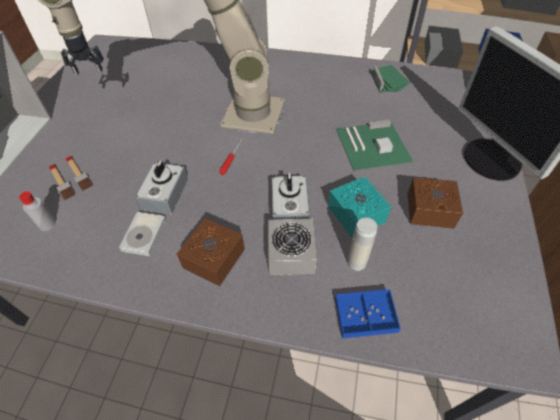

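View pics/top0.png

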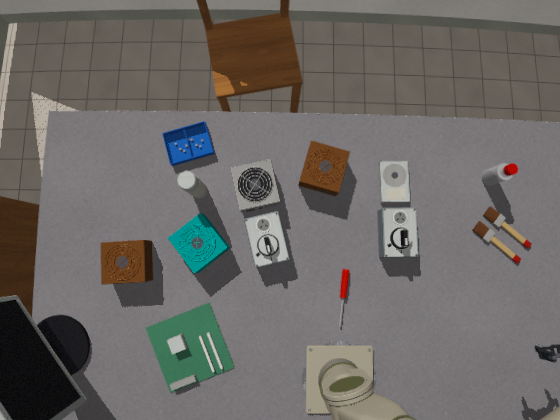

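The scene view shows the grey supply at (291,245) with a box in front of it at (290,195), and the hard drive at (142,233) with the other box at (162,185).

Look-alikes in the top view:
- **Boxes:** (267,240) has the grey supply (255,185) behind it. (399,233) has the hard drive (395,180) behind it.
- **Supply shapes that don't count:** turquoise (198,244), brown (325,167) and brown (126,262).

My choice is the box at top (267,240). I'll check it in a close crop.

Run:
```python
import cv2
a=cv2.imread("pics/top0.png")[150:280,215:315]
b=cv2.imread("pics/top0.png")[150:280,350:450]
s=cv2.imread("pics/scene0.png")[160:280,250:340]
k=cv2.hconcat([cv2.resize(x,(266,400),interpolation=cv2.INTER_CUBIC) for x in (a,b,s)])
cv2.imwrite("pics/crop1.png",k)
```

```text
(no output)
```

View pics/crop1.png

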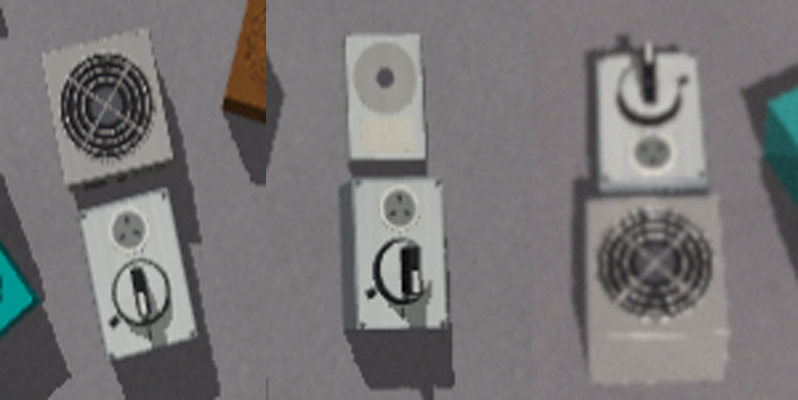

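The crop confirms it: the grey fan block stands behind the left box and the hard drive behind the other. The pointer faces the robot, and the broad mark is at front-left. Next I'll measure positions.

```bash
cat > h.py <<'E'
import numpy as np, cv2
from workcell import manip
from scipy.spatial.transform import Rotation as R
def ray(n,uv,tcp=None):
    c=manip.camera_info(n); 
    p=cv2.undistortPoints(np.array([[uv]],float),c["K"],np.array([c["k1"],0,0,0,0.]))[0,0]
    d=np.array([p[0],p[1],1.])
    if n=="wrist":
        T=np.eye(4);T[:3,:3]=R.from_quat(tcp[1]).as_matrix();T[:3,3]=tcp[0];W=T@c["mount"]
    else: W=np.linalg.inv(c["camera_from_world"])
    return W[:3,3],W[:3,:3]@d
def onz(n,uv,z,tcp=None):
    o,d=ray(n,uv,tcp); return o+d*(z-o[2])/d[2]
E
python3 - <<'E'
from h import *
im=cv2.imread("pics/top0.png"); hsv=cv2.cvtColor(im,cv2.COLOR_BGR2HSV)
m=((hsv[...,2]>165)&(hsv[...,1]<40)).astype(np.uint8)
m=cv2.morphologyEx(m,cv2.MORPH_CLOSE,np.ones((5,5)))
for name,(x0,y0,x1,y1) in {"tgt":(238,208,300,275),"spare":(375,205,425,262)}.items():
    mm=np.zeros_like(m);mm[y0:y1,x0:x1]=m[y0:y1,x0:x1]
    cs,_=cv2.findContours(mm,cv2.RETR_EXTERNAL,cv2.CHAIN_APPROX_NONE)
    c=max(cs,key=cv2.contourArea); P=np.array([onz("top",p[0].astype(float),.07)[:2] for p in c],np.float32)
    r=cv2.minAreaRect(P); b=cv2.boxPoints(r); print(name,r,"\n",b)
for uv in [(268,242)]: print("knob bar mid guess",onz("top",uv,.126))
E
```

```text
tgt ((0.4805099368095398, 0.2573859691619873), (0.16136935353279114, 0.11204461008310318), 14.89643383026123) 
 [[0.3881351  0.29078367]
 [0.4169387  0.18250464]
 [0.5728848  0.22398826]
 [0.5440812  0.33226728]]
spare ((0.5105996131896973, -0.1973177194595337), (0.15815387666225433, 0.1108204573392868), 1.724965214729309) 
 [[ 0.4298906  -0.14431296]
 [ 0.43322644 -0.2550832 ]
 [ 0.5913086  -0.25032246]
 [ 0.58797276 -0.13955224]]
knob bar mid guess [0.46823537 0.25004205 0.126     ]
```

```bash
python3 -m crank '[[1,[0.47,-0.32,0],[0,0,0]],[1,[0.47,-0.32,0],[0,0,0]],[1,[0.47,-0.32,0],[0,0,0]],[1,[0.47,-0.32,0],[0,0,0]],[1,[0.47,-0.32,0],[0,0,0]]]' 40
python3 -m crank '[[1,[0.47,-0.32,0],[0,0,0]],[1,[0.47,-0.32,0],[0,0,0]],[1,[0.47,-0.32,0],[0,0,0]],[1,[0.47,-0.32,0],[0,0,0]],[1,[0.47,-0.32,0],[0,0,0]]]'
```

```text
clock: 0.6
position: [0.3166, -0.4256, 0.2531]
ee_rot: [0.991, 0.137, -0.0, -0.0]
ft_force: [0.5, 0.3, 0.5]
grip_width: 0.999
clock: 1.1
position: [0.4627, -0.2515, 0.2532]
ee_rot: [0.991, 0.137, -0.0, 0.0]
ft_force: [1.9, -0.6, -1.1]
grip_width: 0.999
```

```bash
python3 -m crank '[[1,[0.17,-0.6,0],[0,0,0]],[1,[0.17,-0.6,0],[0,0,0]],[1,[0.17,-0.6,0],[0,0,0]],[1,[0.17,-0.6,0],[0,0,0]],[1,[0.17,-0.6,0],[0,0,0]]]'
python3 -m crank '[[1,[0.17,-0.6,0],[0,0,0]],[1,[0.17,-0.6,0],[0,0,0]],[1,[0.17,-0.6,0],[0,0,0]],[1,[0.17,-0.6,0],[0,0,0]],[1,[0.17,-0.6,0],[0,0,0]]]'
python3 -m crank '[[1,[0,0,0],[0,0,0]],[1,[0,0,0],[0,0,0]],[1,[0,0,0],[0,0,0]],[1,[0,0,0],[0,0,0]],[1,[0,0,0],[0,0,0]]]'
python3 - <<'E'
from h import *
o=manip.get_obs(); print(o["position"],o["ee_rot"],o["joint_pos"],o["ft_force"])
im=manip.camera("wrist"); cv2.imwrite("pics/w1.png",im)
c=manip.camera("top"); cv2.imwrite("pics/t1.png",c)
np.savez("w1.npz",p=o["position"],q=o["ee_rot"])
E
```

```text
clock: 1.6
position: [0.4618, -0.0018, 0.2532]
ee_rot: [0.991, 0.137, -0.0, 0.0]
ft_force: [1.4, -0.2, 0.6]
grip_width: 1.006
clock: 2.1
position: [0.4623, 0.2474, 0.2533]
ee_rot: [0.991, 0.137, 0.0, 0.0]
ft_force: [1.2, -0.4, -0.9]
grip_width: 1.004
clock: 2.6
position: [0.4631, 0.2445, 0.2533]
ee_rot: [0.991, 0.136, 0.0, 0.0]
ft_force: [0.2, 0.3, 0.6]
grip_width: 0.998
[0.46309771 0.24451821 0.25334414] [9.90720343e-01 1.35915552e-01 1.71305800e-04 3.67150440e-04] [ 0.19976777  0.19809509 -0.86125978  1.69115189  0.15544549  1.32336856
 -1.98820824] [0.24256494 0.27100377 0.639011  ]
```

View pics/w1.png

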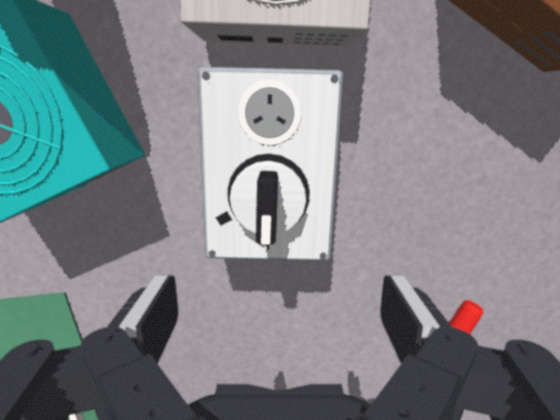

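Run:
```python
from h import *
d=np.load("w1.npz");t=(d["p"],d["q"])
f=lambda uv,z:onz("wrist",uv,z,t)[:2].round(4)
print("ptr end",f((265.5,245),.126),"far",f((268,171),.126),f((268,171),.09))
print("bar left/right near", f((259,240),.126),f((273,240),.126))
cs=[f(u,.07) for u in [(199,69),(343,71),(330,259),(207,257)]]; print(cs)
a=(cs[0]+cs[1])/2;b=(cs[2]+cs[3])/2; v=(a-b);print(np.linalg.norm(v),np.degrees(np.arctan2(v[1],v[0])),"axis",b+v*65/170, b+v/np.linalg.norm(v)*.065)
for p in [(228,196),(310,194)]: print(f(p,.09),f(p,.082))
im=cv2.imread("pics/w1.png")[140:270,190:350]; cv2.imwrite("pics/w1c.png",cv2.resize(im,None,fx=4.5,fy=4.5,interpolation=cv2.INTER_CUBIC))
```

```text
ptr end [0.4347 0.2465] far [0.4902 0.2595] [0.4833 0.2587]
bar left/right near [0.4373 0.2523] [0.4402 0.2421]
[array([0.5449, 0.3337]), array([0.5749, 0.2214]), array([0.4141, 0.1798]), array([0.3847, 0.2923])]
0.16577846663544704 14.497282218424662 axis [0.46076765 0.25191765] [0.46233037 0.25232172]
[0.4539 0.2853] [0.4516 0.2859]
[0.474 0.22 ] [0.4723 0.2187]
```

View pics/w1c.png

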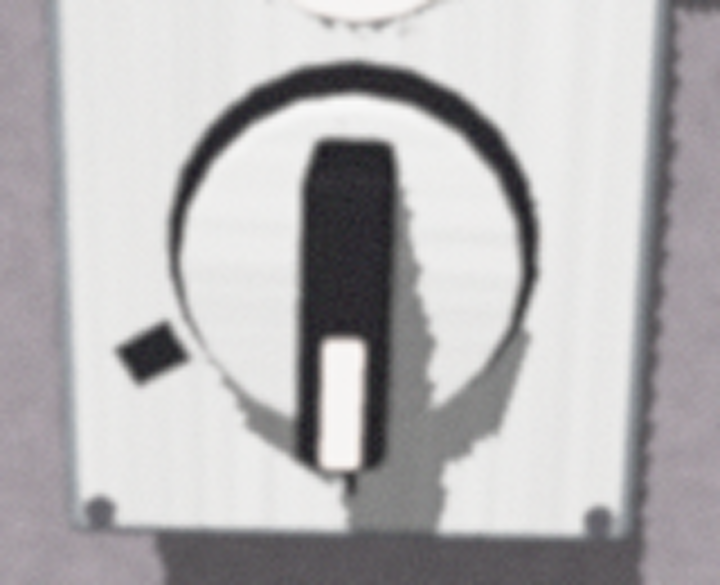

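```bash
python3 -m crank '[[1,[0,0,0],[0,0,-0.16]],[1,[0,0,0],[0,0,-0.16]],[1,[0,0,0],[0,0,-0.16]],[1,[0,0,0],[0,0,-0.16]],[1,[0,0,0],[0,0,-0.16]]]'; python3 -c "
from workcell import manip;print(manip.get_obs()['joint_pos'])"
```

```text
clock: 3.2
position: [0.4628, 0.2454, 0.2534]
ee_rot: [0.899, 0.438, 0.0, 0.0]
ft_force: [-1.0, 0.0, 0.0]
grip_width: 0.999
[ 0.26205873  0.21639192 -0.93941259  1.6883101   0.17992901  1.32799728
 -1.37290959]
```

```bash
for i in 1; do python3 -m crank '[[1,[0,0,0],[0,0,-0.16]],[1,[0,0,0],[0,0,-0.16]],[1,[0,0,0],[0,0,-0.16]],[1,[0,0,0],[0,0,-0.16]],[1,[0,0,0],[0,0,-0.16]]]'; python3 -m crank '[[1,[0,0,0],[0,0,-0.16]],[1,[0,0,0],[0,0,-0.16]],[1,[0,0,0],[0,0,-0.16]],[1,[0,0,0],[0,0,-0.16]],[1,[0,0,0],[0,0,-0.16]]]';python3 -m crank '[[1,[0,0,0],[0,0,-0.16]],[1,[0,0,0],[0,0,-0.16]],[1,[0,0,0],[0,0,-0.16]],[1,[0,0,0],[0,0,-0.16]],[1,[0,0,0],[0,0,-0.16]]]';python3 -m crank '[[1,[0,0,0],[0,0,-0.16]],[1,[0,0,0],[0,0,-0.16]],[1,[0,0,0],[0,0,-0.16]],[1,[0,0,0],[0,0,-0.16]],[1,[0,0,0],[0,0,-0.14]]]'; done
python3 - <<'E'
from h import *
o=manip.get_obs(); print(o["joint_pos"])
im=manip.camera("wrist"); cv2.imwrite("pics/w2.png",im)
o2=manip.get_obs();print(o["position"],o2["position"])
np.savez("w2.npz",p=o["position"],q=o["ee_rot"]); M=R.from_quat(o["ee_rot"]).as_matrix();print(M)
print("shift units",M.T@(np.array([.4605,.252,.20])-o["position"])/.08)
E
```

```text
clock: 3.7
position: [0.4628, 0.2454, 0.2534]
ee_rot: [0.719, 0.695, 0.0, 0.0]
ft_force: [-0.0, 0.4, -0.4]
grip_width: 1.0
clock: 4.2
position: [0.4628, 0.2454, 0.2534]
ee_rot: [0.469, 0.883, -0.0, 0.0]
ft_force: [0.1, -0.3, 0.1]
grip_width: 0.996
clock: 4.7
position: [0.4628, 0.2453, 0.2533]
ee_rot: [0.174, 0.985, -0.0, 0.0]
ft_force: [0.1, -0.3, 0.1]
grip_width: 0.999
clock: 5.2
position: [0.4629, 0.2453, 0.2533]
ee_rot: [-0.131, 0.991, -0.0, 0.0]
ft_force: [-0.3, 0.0, -0.3]
grip_width: 0.999
[ 0.54903812  0.40555778 -1.3703092   1.67905279  0.40414046  1.39261781
  0.95430175]
[0.46289236 0.24527567 0.25328366] [0.46295218 0.24518678 0.25320476]
[[-9.65531338e-01 -2.60286750e-01  2.05355834e-04]
 [-2.60286811e-01  9.65531272e-01 -3.71909528e-04]
 [-1.01474357e-04 -4.12541719e-04 -9.99999910e-01]]
shift units [0.00706314 0.08921546 0.66600834]
```

View pics/w2.png

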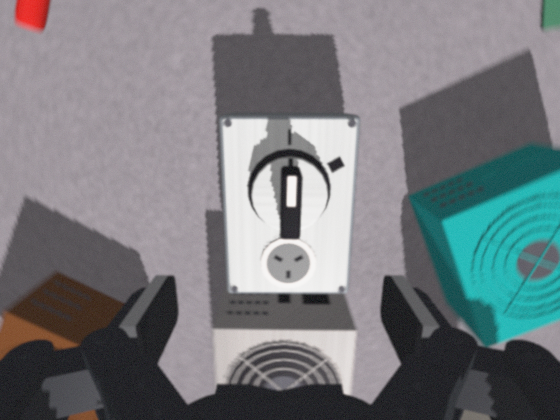

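Run:
```python
from h import *
d=np.load("w2.npz");t=(d["p"],d["q"])
f=lambda uv,z:onz("wrist",uv,z,t)[:2].round(4)
print("rear end",f((289.5,238.5),.126), "line mid dir",f((291.5,177),.126),f((291,207),.126))
cs=[f(u,.07) for u in [(229,293),(352,293),(358,116),(220,116)]]; print(cs)
a=(cs[0]+cs[1])/2;b=(cs[2]+cs[3])/2; v=(a-b);print(np.linalg.norm(v),np.degrees(np.arctan2(v[1],v[0])),"axis",b+v*65/170)
im=cv2.imread("pics/w2.png")[105:300,200:380]; cv2.imwrite("pics/w2c.png",cv2.resize(im,None,fx=3,fy=3,interpolation=cv2.INTER_CUBIC))
```

```text
rear end [0.4827 0.2586] line mid dir [0.4368 0.2472] [0.4585 0.2529]
[array([0.5742, 0.2245]), array([0.5428, 0.3405]), array([0.383 , 0.2917]), array([0.4132, 0.1804])]
0.16699030660490446 16.150409948136026 axis [0.45942941 0.25381029]
```

View pics/w2c.png

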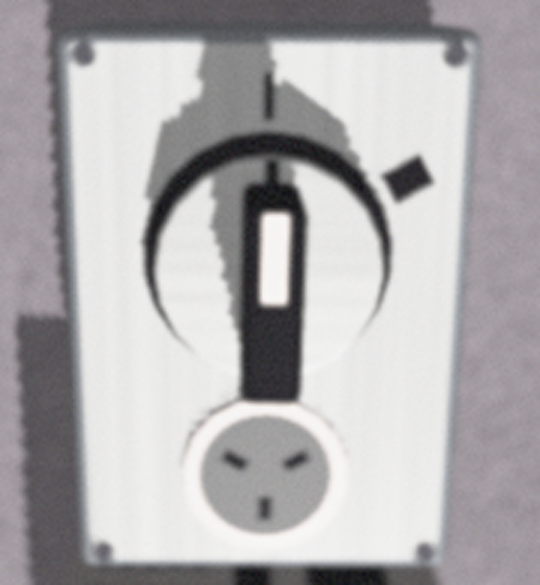

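```bash
python3 -m crank '[[1,[0.02,0.1,0.1],[0,0,0]],[1,[0,0,0.3],[0,0,0]],[1,[0,0,0.3],[0,0,0]],[1,[0,0,0.3],[0,0,0]],[1,[0,0,0.3],[0,0,0]]]'
python3 -m crank '[[1,[0,0,0.2],[0,0,0]],[1,[0,0,0.1],[0,0,0]],[1,[0,0,0.07],[0,0,0]],[1,[0,0,0],[0,0,0]],[1,[0,0,0],[0,0,0]]]' 40
python3 - <<'E'
from h import *
o=manip.get_obs(); print(o["joint_pos"],o["position"])
cv2.imwrite("pics/w3.png",manip.camera("wrist"))
E
```

```text
clock: 5.75
position: [0.4586, 0.2533, 0.1479]
ee_rot: [-0.127, 0.992, -0.0, -0.0]
ft_force: [1.2, -0.2, -0.1]
grip_width: 1.0
clock: 6.25
position: [0.4594, 0.2534, 0.1204]
ee_rot: [-0.129, 0.992, 0.0, 0.0]
ft_force: [0.2, -0.3, 1.1]
grip_width: 0.998
[ 0.4118011   0.53582716 -1.22884163  1.83528226  0.55023334  1.16933692
  0.82823298] [0.45942027 0.25337809 0.12038968]
```

View pics/w3.png

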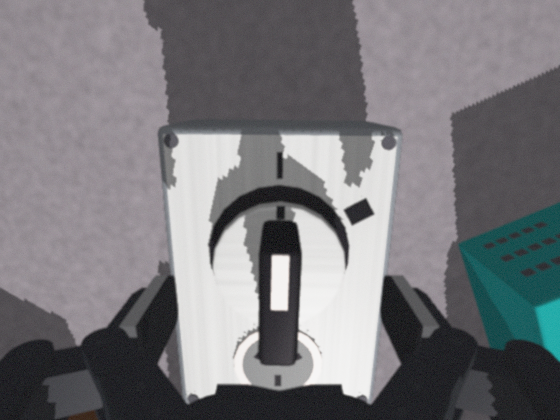

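The bar is centred between the jaws at column 280 and lined up with the tool. I'll close on it.

```bash
python3 -m crank '[[-1,[0,0,0.02],[0,0,0]],[-1,[0,0,0],[0,0,0]],[-1,[0,0,0],[0,0,0]],[-1,[0,0,0],[0,0,0]],[-1,[0,0,0],[0,0,0]]]' 40
python3 -m crank '[[-1,[0,0,0],[0,0,0]],[-1,[0,0,0],[0,0,0]],[-1,[0,0,0],[0,0,0]],[-1,[0,0,0],[0,0,0]],[-1,[0,0,0],[0,0,0]]]'
python3 - <<'E'
from h import *
o=manip.get_obs(); print(o["position"],o["ft_force"],o["torque"],o["grip_width"])
E
```

```text
clock: 6.8
position: [0.4591, 0.2532, 0.1182]
ee_rot: [-0.129, 0.992, 0.0, 0.0]
ft_force: [-1.0, 0.6, 5.0]
grip_width: 0.184
clock: 7.3
position: [0.4591, 0.2532, 0.1182]
ee_rot: [-0.129, 0.992, 0.0, 0.0]
ft_force: [-1.0, -0.1, 4.1]
grip_width: 0.178
[0.45908901 0.25319983 0.11821069] [-0.9520105  -0.07596914  4.13336763] [-0.09442165  0.35574351 -0.06177295] 0.1779817951913163
```

```bash
python3 -m crank '[[-1,[0,0,0.04],[0,0,0]],[-1,[0,0,0.04],[0,0,0]],[-1,[0,0,0.03],[0,0,0]],[-1,[0,0,0],[0,0,0]],[-1,[0,0,0],[0,0,0]]]'
```

```text
clock: 7.8
position: [0.4592, 0.2532, 0.1096]
ee_rot: [-0.129, 0.992, -0.0, 0.0]
ft_force: [-2.8, -1.0, 8.9]
grip_width: 0.183
```

```bash
python3 -m crank '[[-1,[0,0,0.01],[0,0,0]],[-1,[0,0,0],[0,0,0.1]],[-1,[0,0,0],[0,0,0.15]],[-1,[0,0,0],[0,0,0.15]],[-1,[0,0,0],[0,0,0.15]]]'
python3 -c "
from workcell import manip;o=manip.get_obs();print(o['joint_pos'],o['torque'])"
```

```text
clock: 8.3
position: [0.4591, 0.2532, 0.1089]
ee_rot: [0.089, 0.996, -0.0, 0.0]
ft_force: [-3.5, -0.9, 9.1]
grip_width: 0.178
[ 0.34621086  0.49263426 -1.12806765  1.8473532   0.49502894  1.12024423
  0.43148557] [-0.31772306  0.73200315  0.09301617]
```

```bash
python3 -m crank '[[-1,[0,0,0],[0,0,0.16]],[-1,[0,0,0],[0,0,0.16]],[-1,[0,0,0],[0,0,0.16]],[-1,[0,0,0],[0,0,0.16]],[-1,[0,0,0],[0,0,0.16]]]'
python3 -m crank '[[-1,[0,0,0],[0,0,0]],[-1,[0,0,0],[0,0,0]],[-1,[0,0,0],[0,0,0]],[-1,[0,0,0],[0,0,0]],[-1,[0,0,0],[0,0,0]]]'
python3 - <<'E'
from h import *
o=manip.get_obs(); print(o["joint_pos"],o["position"],o["torque"],R.from_quat(o["ee_rot"]).as_matrix()[:,0])
cv2.imwrite("pics/w4.png",manip.camera("wrist"))
E
```

```text
clock: 8.8
position: [0.4591, 0.2531, 0.1089]
ee_rot: [0.392, 0.92, -0.0, 0.0]
ft_force: [-2.4, -1.4, 8.7]
grip_width: 0.178
clock: 9.3
position: [0.4591, 0.2531, 0.1089]
ee_rot: [0.39, 0.921, -0.0, 0.0]
ft_force: [-3.5, -1.5, 8.8]
grip_width: 0.18
[ 0.26000057  0.42809266 -1.00392807  1.85055753  0.40728709  1.08685835
 -0.1287742 ] [0.45908156 0.25310747 0.10888473] [-0.36229398  0.70697965 -0.07461776] [-6.95874234e-01  7.18163526e-01 -4.48204455e-04]
```

View pics/w4.png

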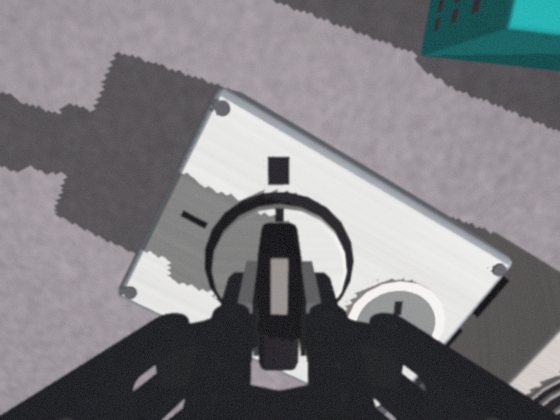

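The pointer at (279,225) lines up with the broad mark at (278,171). I'll let it rise in the grip, then release.

```bash
python3 -m crank '[[-1,[0,0,-0.04],[0,0,0]],[-1,[0,0,-0.04],[0,0,0]],[-1,[0,0,-0.04],[0,0,0]],[-1,[0,0,0],[0,0,0]],[-1,[0,0,0],[0,0,0]]]'
python3 -m crank '[[-0.2,[0,0,0],[0,0,0]],[0.2,[0,0,0],[0,0,0]],[0.6,[0,0,0],[0,0,0]],[1,[0,0,0],[0,0,0]],[1,[0,0,0],[0,0,0]]]'
```

```text
clock: 9.85
position: [0.4591, 0.2531, 0.1181]
ee_rot: [0.39, 0.921, -0.0, 0.0]
ft_force: [-2.0, -0.3, 5.3]
grip_width: 0.183
clock: 10.35
position: [0.4591, 0.253, 0.118]
ee_rot: [0.39, 0.921, -0.0, 0.0]
ft_force: [-0.2, -0.2, 0.0]
grip_width: 0.996
```

```bash
python3 -m crank '[[1,[0,0,0],[0,0,0]],[1,[0,0,0],[0,0,0]],[1,[0,0,-0.1],[0,0,0]],[1,[0,0,-0.2],[0,0,0]],[1,[0,0,-0.3],[0,0,0]]]'
python3 -m crank '[[1,[0,0,-0.4],[0,0,0]],[1,[0,0,-0.4],[0,0,0]],[1,[0,0,-0.3],[0,0,0]],[1,[0,0,0],[0,0,0]],[1,[0,0,0],[0,0,0]]]'
python3 - <<'E'
from h import *
o=manip.get_obs(); np.savez("w5.npz",p=o["position"],q=o["ee_rot"])
cv2.imwrite("pics/w5.png",manip.camera("wrist"))
cv2.imwrite("pics/t5.png",manip.camera("top"))
s=manip.camera("scene");cv2.imwrite("pics/s5.png",s)
E
```

```text
clock: 10.85
position: [0.4587, 0.253, 0.167]
ee_rot: [0.39, 0.921, -0.0, -0.0]
ft_force: [0.7, 0.9, 0.7]
grip_width: 0.996
clock: 11.35
position: [0.4593, 0.2532, 0.2552]
ee_rot: [0.39, 0.921, 0.0, 0.001]
ft_force: [-0.5, -0.9, -0.3]
grip_width: 0.997
```

View pics/w5.png

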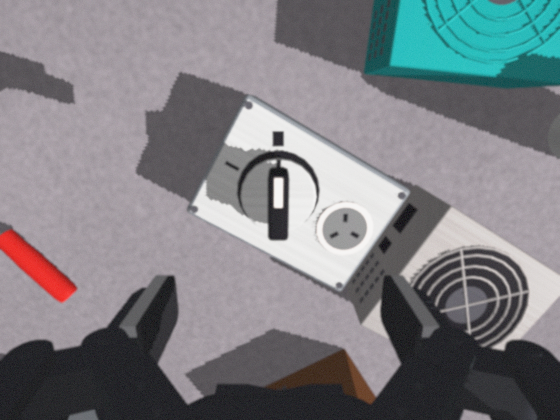

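View pics/s5.png

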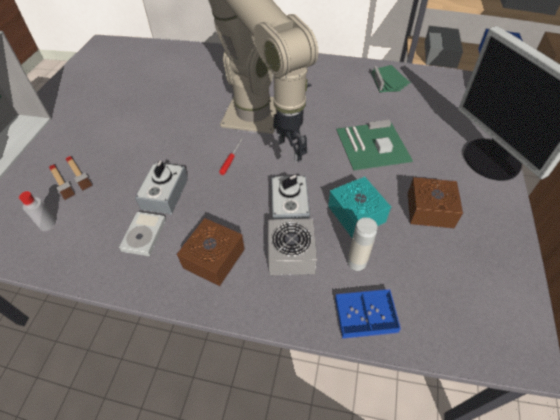

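Run:
```python
from h import *
d=np.load("w5.npz");t=(d["p"],d["q"])
for z in(.126,.116):
    a=onz("wrist",(278,240),z,t)[:2];print(z,"rear end to axis",np.linalg.norm(a-[.4595,.2525]))
a=onz("wrist",(278.5,180),.126,t);b=onz("wrist",(278,238),.126,t);v=b-a
print("bar yaw",np.degrees(np.arctan2(v[1],v[0])),"start ~14.7")
A=cv2.imread("pics/s5.png");B=cv2.imread("pics/scene0.png")
D=cv2.absdiff(A,B).max(2); print("diff>40: supply",(D[222:275,265:320]>40).sum(),"spare",(D[155:215,135:190]>40).sum())
o=manip.get_obs();print(o["clock"],o["ft_force"])
k=cv2.hconcat([cv2.resize(x[160:280,250:340],(390,520),interpolation=cv2.INTER_CUBIC) for x in (B,A)]);cv2.imwrite("pics/cmp.png",k)
```

```text
0.126 rear end to axis 0.02412440034562585
0.116 rear end to axis 0.028165710011226912
bar yaw -46.34710221405843 start ~14.7
diff>40: supply 0 spare 0
11.5 [ 0.39359538  0.78542905 -0.59424944]
```

View pics/cmp.png

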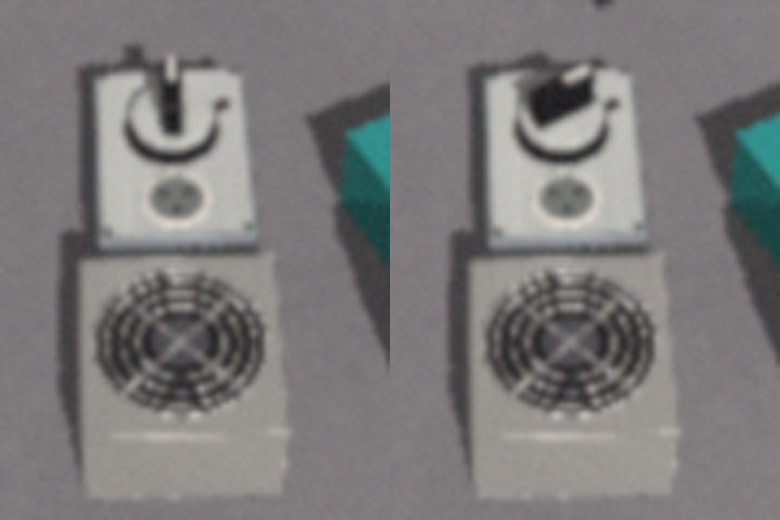

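The before and after crops show the knob turned about 61° onto the broad mark, with its ring looking the same as before, so it is up. The supply and the spare box haven't changed.

```bash
python3 -c "
from workcell import manip;print(manip.hand_in())"
```

```text
the job is handed in; nothing more can be done
None
```

I switched on the box in front of the grey power supply and handed the job in at about 11.5 s. I gripped its bar knob, pressed it down about 9 mm, turned it clockwise about 60° while holding it down, let it spring back up and released it.

**Last checks:**
- **Angle:** the pointer sits on the broad mark. The bar measured about 61° clockwise from where it started.
- **Knob up:** its ring looks the same as before. The measured distance from the bar's end to its axis was 24 mm, against 26 mm nominal. Measured as if it were still down, that would be 28 mm, so this measure alone is not conclusive. The upward force while I let it rise also returned to about its pre-press value (5.3 N, against 4.1 N).
- **Left alone:** the scene pictures before and after show no change at the supply or the other box.
- **Robot clear:** the gripper is open about 14 cm above where it held the knob and touches nothing. The largest force reading I saw was about 9 N.

No check failed.

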